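# Unlock the takings box with its square key

## Task

Unlock the steel takings box: lift the square key out of its wooden stand, push it fully home into the sunken square socket in the box's top, feeling gently for the socket because its plug floats a little off centre, and then turn it about 75 degrees clockwise. Never force the key; leave it standing upright in the lock, let go of it, and do not knock over the cocoa shaker or the stamp.

Things in the scene. Friction and masses are not known exactly. Their poses are not given: they have to be found in the camera images.
- key_bar (a point): Centre of the cross bar of the loose steel T-key (about 90 g), upright in its wooden stand, 79 mm above the bench. Bar 54 mm long (key x), 14 mm thick (key y), 24 mm high; grasp it across its thickness. z runs up the key. Below it: round stem 14 mm across, then at 39 to 43 mm under this point a round collar 26 mm across, then the square shank.
- key_foot (a point): Centre of the lower end of the key, 65 mm below key_bar, same axes. The shank is 12 mm square, sides parallel to key x and y, 22 mm long from the collar, narrowed to 10 mm over its last 2 mm. Lift the key straight up 30 mm or more to clear the stand.
- key_stand: Fixed wooden block 64 x 64 x 36 mm with a 15 mm square hole 30 mm deep, in which the key's shank hangs with the collar on the block's top. Origin: centre of its underside.
- takings_box: Grey steel takings box 160 x 200 x 80 mm, fixed to the bench, hollow; origin: centre of its underside. A floating lock plug lies under a round opening in its top. The plug gives way sideways only at about 7 N. It is sprung: it sinks from 3.6 N on, 6 mm deep at 6 N, then is solid; once the shank lines up with the socket it springs back up round it.
- lock_opening (a point): Centre of the round 44 mm opening, level with the rim of the steel ring round it (60 mm across, 86 mm above the bench); x, y along the box's sides. The flat plug face lies 13 mm below; in it a 13.4 mm square socket, 16 mm deep and open below, its centre up to 4 mm off this point in x and in y, unmeasured. Fully home, the key's collar lies on the face, its foot 35 mm below this point.
- lock_plug (a joint): Turn of the plug in rad, growing clockwise seen from above; at 0 the socket's sides are parallel to lock_opening's x and y. Starts at 0 to 0.2; unlocked from 1.1 on; hard stop at 1.9. Stays where it is left; friction about 0.06 N m; the key has up to 0.1 rad of play in the socket.
- shaker_mid (a point): Middle of the cocoa shaker, 61 mm across, 97 mm high, standing loose on the bench; z up.
- stamp_mid (a point): Middle of the wooden hand stamp, 25 x 34 x 59 mm, standing loose on the bench; z up.
Things that resemble listed ones, but are neither listed nor needed, are in the scene too. Leave any blue or red look-alike of the part that bears key_bar alone.

How it is judged:
On the way, in this order (a step that is already met when the one before it is completed fails the run):
1. the key is fully home in the socket, before the plug has been turned (z of key_foot in the frame of lock_opening below -0.031 m and horizontal distance between key_foot and lock_opening below 0.009 m and value of joint lock_plug below 0.5 rad), for 0.1 s.
2. the plug is turned clockwise to unlocked with the key in it (value of joint lock_plug above 1.1 rad and z of key_foot in the frame of lock_opening below -0.026 m), for 0.1 s.
At the end, for the whole second after the job is handed in: The plug is turned past 1.1 rad; the key stands in the socket within 0.15 rad of upright and at rest, its foot at least 31 mm below the ring's rim and within 9 mm of the opening's axis (value of joint lock_plug above 1.1 rad and z of key_foot in the frame of lock_opening below -0.031 m and horizontal distance between key_foot and lock_opening below 0.009 m and angle between key_bar's own z axis and vertical below 0.15 rad and linear speed of key below 0.02 m/s); the robot touches nothing.
It fails at once if the key pressed on the takings box or its lock with more than 30 N (contact force between key and takings_box above 30 N).
It fails at once if the cocoa shaker knocked over (angle between shaker_mid's own z axis and vertical above 0.5 rad).
It fails at once if the stamp knocked over (angle between stamp_mid's own z axis and vertical above 0.5 rad).
It also fails if it takes over 72 s, if anything falls off the work surface, if the arm or the gripper's body presses on something with over 40 N, if the wrist force passes 120 N, or if a joint passes its speed limit or range.

## Robot

A 6-joint arm with a two-finger parallel gripper is mounted at the origin on a cart in front of the work surface, level with it; the furniture and walls round the work are solid. World frame = base frame: x ahead of the robot, y to its left, z up, the work surface at z = 0. Lengths are in m, angles in rad, forces in N, time in s.
With the tool pointing down it reaches from about 0.3 to 0.875 m from the base axis. Payload 6.4 kg.
Tool frame: the origin (TCP) lies midway between the tips of the shut fingers; the grasp point (between the pads) lies ctrl.grip_depth behind it (ctrl.grip_depth is the distance from the TCP to the grasp point, in m); x points along the fingers, y is the direction in which the jaws open and shut, and the axes are right-handed (so a half turn about x gives the same grasp; the last joint's range is limited). The gripper opens to 85 mm and grips with 20 to 120 N. Pads are 22 mm wide; open, the fingers measure 114 mm over their backs; the gripper's body (76 mm by 85 mm) begins 54 mm behind the grasp point. The pads swing forward as they close: fully open they stand 13 mm farther back than shut.
Start: joints at [0.954, 0.181, 1.607, -0, 1.354, -0.206], TCP at [0.23, 0.527, 0.231] pointing down, gripper open.
Joint ranges: [-2.99, 2.99], [-0.89, 2.07], [0.3, 2.58], [-1.14, 4.28], [0, 2.63], [-3.12, 3.12]. Speed limits (rad/s): [2.57, 2.57, 3.01, 3.14, 3.14, 3.14].

## Interface

Orientations are given as a unit quaternion [w, x, y, z].
In Python, from bench import ctrl gives the robot as it stands.
- The arm moves only by the shell command python3 -m creep 'ROWS'. ROWS is text: rows parted by semicolons, each of 7 numbers parted by spaces: the opening, from 0 (shut) to 1 (fully open), then the shift along the tool's x, y, z in cm, then the turn, a rotation vector about the tool's x, y, z in rad. In form: claw x y z ax ay az; .... A call has 1 to 10 rows; each row shifts and turns the pose as measured when the row begins, along the tool's axes as they then stand; what a row does not reach is not made up. A row lasts 1/8 s, in which the tool goes at most 62.5 mm and 10.7 degrees, less where a joint would pass 70% of its speed; a pose out of reach is approached as far as the arm can. A call with a gripper value outside its range is refused whole. The fingers move at their own pace and stop on an object; the grip force is fixed at half the most. Time passes only in rows, so rows that do not move let the fingers close. It gives the time, the measured TCP pose, the force and the opening at its end, in the units of the state.
- ctrl.get_obs(): the state, without advancing time (a new reading comes with each control period).
- ctrl.camera(name): name is "scene" or "top"; returns (picture, depth): 480x640x3 uint8, blue, green, red; 480x640 float32, m along the optical axis (not along the pixel's ray), 0 where there is no reading.
- ctrl.calibration(name): a dict with "mtx" (3x3 intrinsics, pixels), "distortion" ([k1, k2, p1, p2, k3] as OpenCV has them; the pictures are not rectified), "R" (3x3) and "t" (3): a world point X has camera coordinates R X + t. Camera axes: x right, y down, z forward; pixel columns grow to the right and rows downward; lengths in m; the calibration is good to about 2 mm. A picture is of the moment at which its call begins. calibration takes no time and is no camera call.
- ctrl.hand_in(): hands the job in, once; it reports no verdict.
Trained networks look in the newest picture that a camera, given by its name, has taken for a name from the list of things; names that differ only in an ending like _2 or _b are one class to them, and where a whole thing is asked for, a point or a joint stands for the part that bears it (a point fixed in the world has none). Each returns a list of dicts, best first, with "confidence" (0 to 1); they miss things now and then, are a little off and sometimes report something else, mostly with a low value. They report only what shows in the picture. A call takes as long as a camera call. They do not tell look-alikes from the thing itself.
- ctrl.find_in(query, camera): "rect" ([left, top, right, bottom] in pixels, round what is visible of it).
The state is a dict: "time_s": time; "q": joint angles; "dq": joint speeds; "joint_efforts": joint torques, N m; "eef_pos": TCP position; "eef_rot": TCP orientation; "wrist_force": force on the tool from outside, world axes, zero at the start; "torque": the same for the moment, N m; "opening": opening from 0.0 (shut) to 1.0 (fully open).
Only numpy, scipy, OpenCV 4.12 (cv2) and the standard library are available. Lean on these libraries where they do the work, as an engineer would, in place of code of your own. Each camera call takes 0.05 s, during which the arm holds its last target.

## Working session

There is one attempt and no reset: what is moved stays moved. The work goes in short steps, Python scripts to look and compute and a shell command to move; the robot and the scene stay as the last step left them, time stands still between calls to the robot, and variables do not carry over. Pictures are saved under pics/ and viewed, and the job is handed in when it is done.

```bash
ls; mkdir -p pics; python3 - <<'E'
from bench import ctrl
import cv2,json
for n in("scene","top"):
    p,d=ctrl.camera(n); cv2.imwrite(f"pics/a_{n}.png",p)
    import numpy as np; np.save(f"pics/a_{n}_d.npy",d)
    for q in("key_bar","key_stand","takings_box","lock_plug","shaker_mid","stamp_mid"):
        print(n,q,[(np.round(r["rect"]).tolist(),round(r["confidence"],2)) for r in ctrl.find_in(q,n)])
    c=ctrl.calibration(n);print({k:np.round(np.array(v),4).tolist() for k,v in c.items()})
o=ctrl.get_obs();print(o,ctrl.grip_depth)
E
```

```text
pics
scene key_bar [([210.0, 255.0, 227.0, 296.0], 0.96), ([163.0, 289.0, 178.0, 336.0], 0.8), ([259.0, 281.0, 278.0, 331.0], 0.57)]
scene key_stand []
scene takings_box [([335.0, 193.0, 467.0, 284.0], 0.84)]
scene lock_plug []
scene shaker_mid [([314.0, 229.0, 348.0, 289.0], 0.88)]
scene stamp_mid [([330.0, 277.0, 343.0, 317.0], 0.76)]
{'mtx': [[589.1645, 0.0, 312.6899], [0.0, 589.1645, 244.0222], [0.0, 0.0, 1.0]], 'distortion': [-0.1226, 0.0, 0.0, 0.0, 0.0], 'R': [[-0.5507, -0.8345, 0.0185], [-0.3906, 0.2381, -0.8893], [0.7377, -0.4969, -0.457]], 't': [0.3259, 0.2381, 0.7611]}
top key_bar [([225.0, 200.0, 235.0, 224.0], 0.82), ([247.0, 247.0, 252.0, 273.0], 0.82), ([173.0, 216.0, 192.0, 243.0], 0.66)]
top key_stand [([215.0, 193.0, 253.0, 230.0], 0.63)]
top takings_box [([364.0, 162.0, 484.0, 272.0], 0.62)]
top lock_plug [([416.0, 215.0, 438.0, 235.0], 0.51)]
top shaker_mid [([322.0, 205.0, 349.0, 236.0], 0.79)]
top stamp_mid [([304.0, 258.0, 318.0, 277.0], 0.6)]
{'mtx': [[560.9902, 0.0, 318.8078], [0.0, 560.9902, 233.1709], [0.0, 0.0, 1.0]], 'distortion': [-0.0032, 0.0, 0.0, 0.0, 0.0], 'R': [[0.0133, -0.9998, -0.012], [-0.9976, -0.0125, -0.0687], [0.0685, 0.0129, -0.9976]], 't': [0.0745, 0.4423, 1.1595]}
{'time_s': 0.7, 'q': array([ 9.53705367e-01,  1.80795496e-01,  1.60698891e+00,  1.93956625e-05,
        1.35380295e+00, -2.06296021e-01]), 'dq': array([ 1.09714225e-03, -9.97220281e-04, -8.93885049e-05,  6.42116137e-04,
        2.40770973e-03, -1.08071811e-04]), 'joint_efforts': array([-5.48735043e-04, -4.44730318e+01, -3.51610208e+01, -3.77140623e-04,
        8.23104529e-04, -1.18729933e-07]), 'eef_pos': array([0.22960767, 0.52718936, 0.23129636]), 'eef_rot': array([ 0.6922377 ,  0.14422472,  0.69224848, -0.14421593]), 'wrist_force': array([-0.24569924, -0.32749908,  0.27770903]), 'torque': array([-0.01484775,  0.03483671,  0.00599104]), 'opening': 1.000396096634654} 0.0187
```

View pics/a_scene.png

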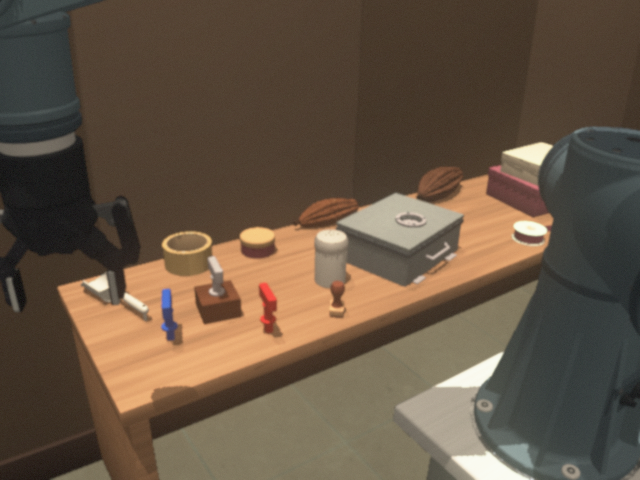

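```bash
python3 - <<'E'
import cv2
p=cv2.imread("pics/a_top.png")
cv2.imwrite("pics/b_top.png",cv2.resize(p[140:300,150:500],(800,366),interpolation=cv2.INTER_CUBIC))
E
```

```text
(no output)
```

View pics/b_top.png

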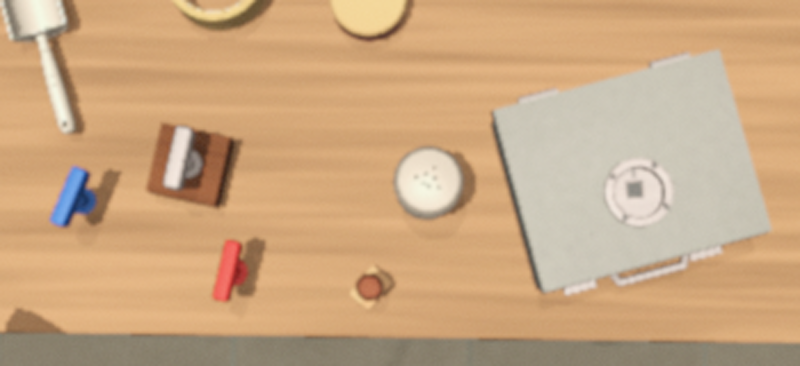

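The T-key candidates in the top view are blue at (182,229), red at (250,260) and grey steel at (230,212). The grey one stands in the wooden block and is steel, so it fits. I'll confirm it in an enlarged crop.

```bash
python3 - <<'E'
import cv2,numpy as np
p=cv2.imread("pics/a_top.png")
a=cv2.resize(p[185:240,205:260],(550,550),interpolation=cv2.INTER_CUBIC)
b=cv2.resize(p[200:245,405:450],(250*2,250*2),interpolation=cv2.INTER_CUBIC)
c=np.zeros((550,800,3),np.uint8)
cv2.imwrite("pics/c1.png",a);cv2.imwrite("pics/c2.png",b)
s=cv2.imread("pics/a_scene.png")
cv2.imwrite("pics/c3.png",np.hstack([cv2.resize(s[250:330,190:245],(412,600),interpolation=cv2.INTER_CUBIC)]))
E
```

```text
(no output)
```

View pics/c1.png

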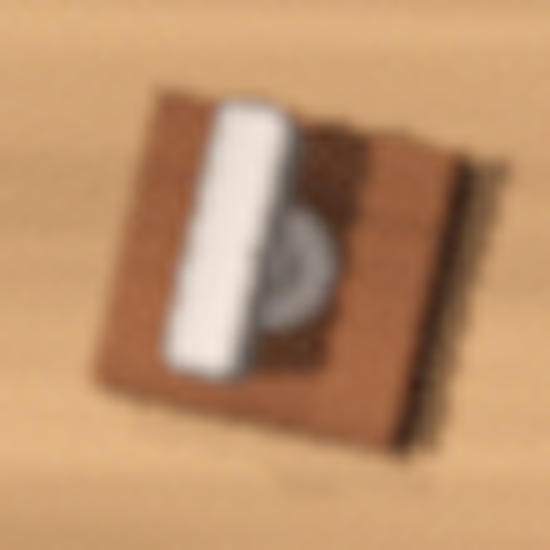

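View pics/c2.png

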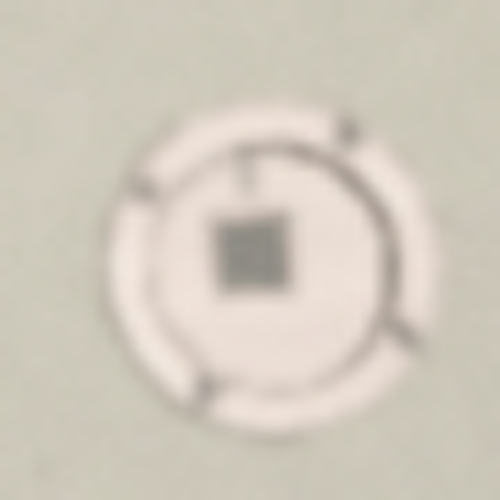

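View pics/c3.png

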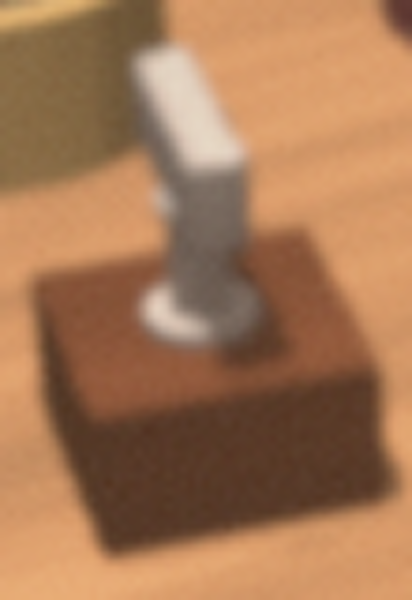

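The crop confirms it: a grey steel T-key with its collar on the wooden block, bar centre near top px (227.4,208.4). The dark socket shows inside the ring near (427.4,222.3), about 2 px from the ring centre at about (429,223.5). Now I'll measure properly.

```bash
cat > h.py <<'E'
import cv2,numpy as np
from bench import ctrl
def ray(cam,uv):
    c=ctrl.calibration(cam);K=np.array(c["mtx"]);D=np.array(c["distortion"]);R=np.array(c["R"]);t=np.array(c["t"])
    n=cv2.undistortPoints(np.array(uv,float).reshape(-1,1,2),K,D).reshape(-1,2)
    d=np.c_[n,np.ones(len(n))]@R
    return -R.T@t,d
def atz(cam,uv,z):
    o,d=ray(cam,uv); s=(z-o[2])/d[:,2]
    return o+d*s[:,None]
def proj(cam,X):
    c=ctrl.calibration(cam);R=np.array(c["R"]);t=np.array(c["t"])
    return cv2.projectPoints(np.array(X,float).reshape(-1,1,3),cv2.Rodrigues(R)[0],t,np.array(c["mtx"]),np.array(c["distortion"]))[0].reshape(-1,2)
def lsfit(P): return cv2.minAreaRect((P[:,:2]*1000).astype(np.float32))
E
python3 - <<'E'
from h import *
p=cv2.imread("pics/a_top.png");d=np.load("pics/a_top_d.npy")
S=8
def up(x0,y0,x1,y1): return cv2.resize(p[y0:y1,x0:x1],None,fx=S,fy=S,interpolation=cv2.INTER_CUBIC)
def topx(c,x0,y0): return (np.array(c,float)+.5)/S-.5+[x0,y0]
def big(m):
    cs,_=cv2.findContours(m.astype(np.uint8),cv2.RETR_EXTERNAL,cv2.CHAIN_APPROX_NONE)
    return max(cs,key=cv2.contourArea)[:,0]
# bar
a=up(210,190,250,230); g=cv2.cvtColor(a,cv2.COLOR_BGR2HSV)
c=big((g[...,2]>165)&(g[...,1]<70)); W=atz("top",topx(c,210,190),.091); print("bar",lsfit(W))
# socket
a=up(405,200,450,245); g=cv2.cvtColor(a,cv2.COLOR_BGR2GRAY)
m=np.zeros_like(g);m[100:240,120:240]=1
c=big((g<165)&(m>0)); W=atz("top",topx(c,405,200),.073); print("socket",lsfit(W))
M=cv2.moments(c);print("soc cen",atz("top",topx([[M["m10"]/M["m00"],M["m01"]/M["m00"]]],405,200),.073))
# ring: by saturation/brightness
e=((np.array([[273,107],[110,265],[437,265],[273,432],[160,150],[395,385]])+.5)*S/11.111-.5)
hsv=cv2.cvtColor(a,cv2.COLOR_BGR2LAB); print("lab plate",hsv[20,20],"ring",hsv[60,200], "plug", hsv[220,200])
lab=hsv.astype(int); mm=((lab[...,0]>(lab[20,20,0]+lab[85,190,0])//2)).astype(np.uint8)
mm=cv2.morphologyEx(mm,cv2.MORPH_CLOSE,np.ones((15,15)));c=big(mm);h=cv2.convexHull(c)
print(cv2.fitEllipse(h))
cv2.drawContours(a,[h],-1,(0,0,255),1);cv2.imwrite("pics/d.png",a)
W=atz("top",topx(h[:,0],405,200),.086); print("ring",cv2.minEnclosingCircle((W[:,:2]*1000).astype(np.float32)),cv2.fitEllipse((W[:,:2]*1000).astype(np.float32)))
# box top corners from b_top crop
cr=np.array([[495,110],[720,50],[770,230],[543,290]])/[800/350,366/160]+[150,140]
W=atz("top",cr,.08);print(np.round(W*1000),[np.degrees(np.arctan2(*(W[j]-W[i])[[1,0]])) for i,j in((0,1),(1,2),(2,3),(3,0))])
print("box c",W.mean(0))
# stand top
cr=np.array([[155,90],[462,155],[408,450],[97,388]])/10+[205,185]-.45
W=atz("top",cr,.036);print("stand",np.round(W*1000),W.mean(0),[np.degrees(np.arctan2(*(W[j]-W[i])[[1,0]])) for i,j in((0,1),(1,2),(2,3),(3,0))])
for q,u,z in(("shaker",(335.5,219),.097),("stamp",(311,265),.059),("blue",(182,225),.09),("red",(250,260),.09)):print(q,atz("top",[u],z))
E
```

```text
bar ((483.02044677734375, 260.7958679199219), (14.893867492675781, 55.20806121826172), 78.55233764648438)
socket ((461.5888977050781, -136.01089477539062), (11.831008911132812, 11.667220115661621), 4.360614776611328)
soc cen [[ 0.46159975 -0.13620533  0.073     ]]
lab plate [206 127 136] ring [207 127 136] plug [226 131 134]
((190.1160125732422, 193.00323486328125), (211.78395080566406, 238.42599487304688), 158.625244140625)
ring ((458.71490478515625, -137.82826232910156), 28.892898559570312) ((457.87078857421875, -135.88796997070312), (52.201011657714844, 58.561553955078125), 108.38603973388672)
[[ 528.  -14.   80.]
 [ 583. -210.   80.]
 [ 426. -252.   80.]
 [ 372.  -57.   80.]] [np.float64(-74.30386768104653), np.float64(-164.8710502333934), np.float64(105.51030883545074), np.float64(15.261485127886438)]
box c [ 0.47733818 -0.13334951  0.08      ]
stand [[520. 286.  36.]
 [507. 222.  36.]
 [445. 232.  36.]
 [457. 296.  36.]] [0.48234768 0.25879466 0.036     ] [np.float64(-101.31324012110649), np.float64(170.90149353847545), np.float64(79.44774786875001), np.float64(-9.527933864483346)]
shaker [[0.46380794 0.04691377 0.097     ]]
stamp [[0.37397093 0.09445772 0.059     ]]
blue [[0.44891774 0.34895066 0.09      ]]
red [[0.38180607 0.21327403 0.09      ]]
```

View pics/d.png

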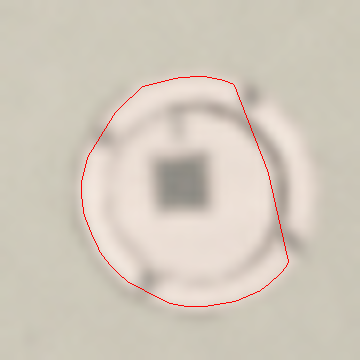

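```bash
cat >> h.py <<'E'
from scipy.spatial.transform import Rotation as Ro
def pose():
    o=ctrl.get_obs();q=o["eef_rot"];return np.array(o["eef_pos"]),Ro.from_quat([q[1],q[2],q[3],q[0]]).as_matrix(),o
def target_R(jaw_yaw):
    # tool x down, y horizontal at jaw_yaw
    x=np.array([0,0,-1.]);y=np.array([np.cos(jaw_yaw),np.sin(jaw_yaw),0]);return np.c_[x,y,np.cross(x,y)]
def delta(P,jaw_yaw,show=True):
    p,R,o=pose(); best=None
    for k in(0,np.pi):
        rv=Ro.from_matrix(R.T@target_R(jaw_yaw+k)).as_rotvec()
        if best is None or np.linalg.norm(rv)<np.linalg.norm(best):best=rv
    s=R.T@(np.array(P)-p)*100
    print("t",round(o["time_s"],2),"tcp",np.round(p,4),"jaw yaw deg",round(np.degrees(np.arctan2(R[1,1],R[0,1])),2),"tilt",np.round(R[:2,0],4),"F",np.round(o["wrist_force"],1),"T",np.round(o["torque"],2),"open",round(o["opening"],3),"q6",round(o["q"][5],2))
    print("shift cm",np.round(s,2),"rot",np.round(best,3))
E
python3 - <<'E'
from h import *
print(proj("scene",[.483,.260,.091]),proj("scene",[[.4824,.2588,.036]]))
print("ring",atz("top",[[429.1,223.6]],.086), proj("scene",atz("top",[[429.1,223.6]],.086)))
delta([.483,.260,.15],np.radians(78.7))
E
```

```text
[[216.33606828 262.89664436]] [[219.08192032 291.89877604]]
ring [[ 0.45801121 -0.13741484  0.086     ]] [[411.55231863 218.01416659]]
t 0.7 tcp [0.2296 0.5272 0.2313] jaw yaw deg 66.46 tilt [-0.  0.] F [-0.2 -0.3  0.3] T [-0.01  0.03  0.01] open 1.0 q6 -0.21
shift cm [  8.13 -14.38  33.9 ] rot [-0.214 -0.    -0.   ]
```

```bash
python3 - <<'E'
from h import *
s=cv2.imread("pics/a_scene.png")
cv2.imwrite("pics/e.png",cv2.resize(s[200:240,385:435],(800,640))[:600])
E
```

```text
(no output)
```

View pics/e.png

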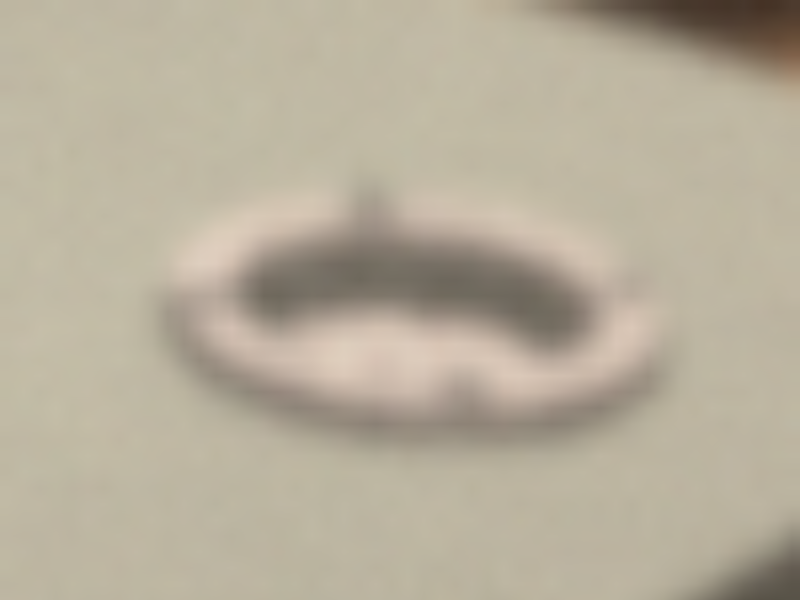

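```bash
python3 -m creep '0.6 1 -2.2 5 -0.2 0 0; 0.6 1 -2.2 5 0 0 0; 0.6 1 -2.2 5 0 0 0; 0.6 1 -2.2 5 0 0 0; 0.6 1 -2 5 0 0 0; 0.6 1 -2 5 0 0 0; 0.6 0 0 0 0 0 0'; python3 - <<'E'
from h import *
delta([.483,.260,.15],np.radians(78.7))
E
```

```text
time_s: 1.58
eef_pos: [0.4936, 0.3255, 0.1714]
eef_rot: [0.704, 0.079, 0.702, -0.077]
wrist_force: [0.3, 0.5, 0.6]
opening: 0.601
t 1.57 tcp [0.4936 0.3255 0.1714] jaw yaw deg 77.33 tilt [0.0035 0.0037] F [0.3 0.5 0.6] T [-0.03  0.01 -0.05] open 0.601 q6 -0.97
shift cm [ 2.11 -6.63  0.4 ] rot [-0.024  0.003 -0.004]
```

```bash
python3 -m creep '0.6 0.8 -3.3 0.2 -0.02 0 0; 0.6 0.8 -3.3 0.2 0 0 0; 0.6 0 0 0 0 0 0; 0.6 0 0 0 0 0 0'; python3 - <<'E'
from h import *
delta([.483,.260,.15],np.radians(78.7))
p,_=ctrl.camera("top");cv2.imwrite("pics/f.png",cv2.resize(p[150:270,170:330],(800,600),interpolation=cv2.INTER_CUBIC))
E
```

```text
time_s: 2.08
eef_pos: [0.4824, 0.261, 0.1555]
eef_rot: [0.705, 0.073, 0.702, -0.068]
wrist_force: [0.1, -0.6, 0.5]
opening: 0.601
t 2.08 tcp [0.4824 0.261  0.1555] jaw yaw deg 78.55 tilt [0.0038 0.0056] F [ 0.1 -0.6  0.5] T [-0.03  0.    0.02] open 0.601 q6 -1.1
shift cm [ 0.55 -0.09  0.08] rot [-0.003  0.003 -0.006]
```

View pics/f.png

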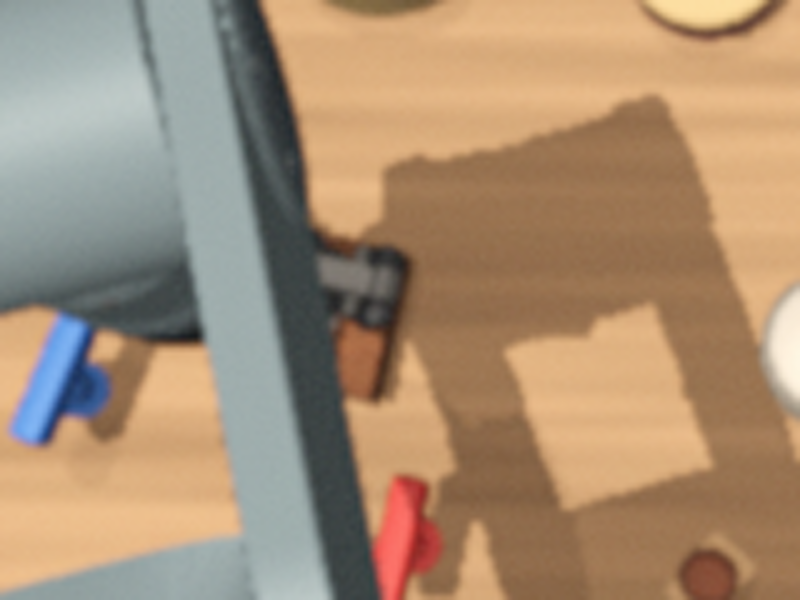

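The arm now hides the key from the top camera, so I'll use the scene view for the descent.

```bash
python3 -m creep '0.6 2.5 -0.1 0.1 0 0.003 -0.006; 0.6 1.5 0 0 0 0 0; 0.6 0 0 0 0 0 0'; python3 - <<'E'
from h import *
delta([.483,.260,.0625],np.radians(78.7))
p,_=ctrl.camera("scene");cv2.imwrite("pics/g.png",cv2.resize(p[200:340,140:300],(686,600),interpolation=cv2.INTER_CUBIC))
E
```

```text
time_s: 2.5
eef_pos: [0.4838, 0.2633, 0.116]
eef_rot: [0.704, 0.07, 0.703, -0.069]
wrist_force: [-0.1, 0.8, -0.2]
opening: 0.603
t 2.5 tcp [0.4838 0.2633 0.116 ] jaw yaw deg 78.77 tilt [0.0024 0.0017] F [-0.1  0.8 -0.2] T [-0.03 -0.03  0.01] open 0.603 q6 -1.09
shift cm [ 5.34 -0.35 -0.03] rot [ 0.001  0.002 -0.002]
```

View pics/g.png

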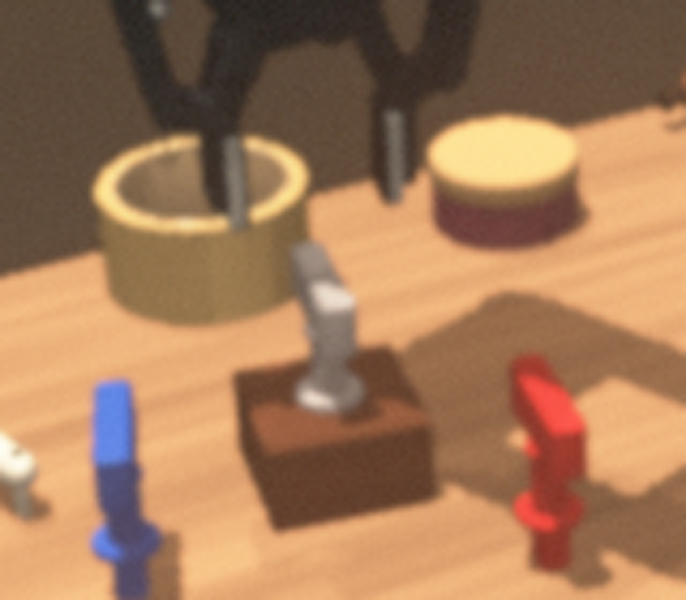

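The fingers straddle the grey key: pads at about (235,190) and (395,155) in the crop, bar at (325,280). I'll descend with the small correction.

```bash
python3 -m creep '0.6 2.5 -0.2 0 0 0 0; 0.6 2 -0.1 0 0 0 0; 0.6 0.7 0 0 0 0 0; 0.6 0 0 0 0 0 0'; python3 - <<'E'
from h import *
delta([.483,.260,.0625],np.radians(78.7))
p,_=ctrl.camera("scene");cv2.imwrite("pics/g2.png",cv2.resize(p[220:340,150:290],(700,600),interpolation=cv2.INTER_CUBIC))
E
```

```text
time_s: 3.05
eef_pos: [0.487, 0.2624, 0.0675]
eef_rot: [0.707, 0.071, 0.7, -0.067]
wrist_force: [0.3, -0.0, -0.3]
opening: 0.599
t 3.05 tcp [0.487  0.2624 0.0675] jaw yaw deg 78.84 tilt [0.0101 0.0042] F [ 0.3 -0.  -0.3] T [ 0.02 -0.01  0.02] open 0.599 q6 -1.1
shift cm [ 0.5  -0.31 -0.35] rot [ 0.002  0.009 -0.006]
```

View pics/g2.png

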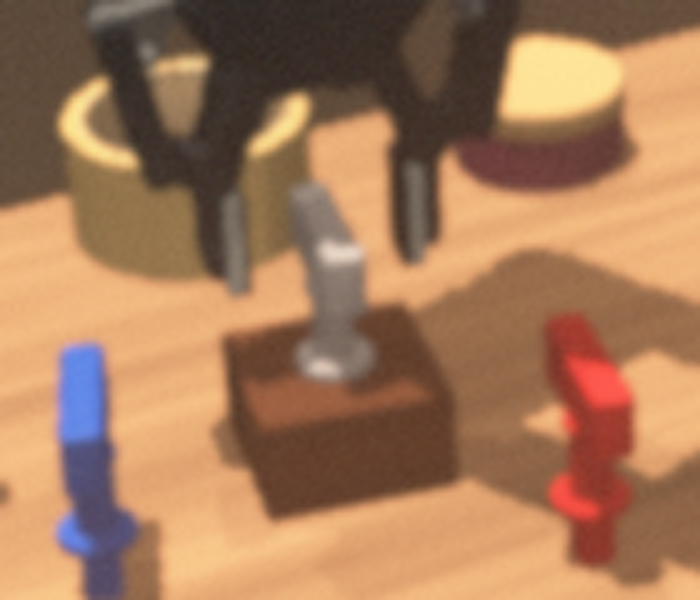

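```bash
python3 -m creep '0.6 0.5 -0.3 -0.35 0.002 0.009 -0.006; 0.6 0 0 0 0 0 0; 0.6 0 0 0 0 0 0'; python3 - <<'E'
from h import *
delta([.483,.260,.0625],np.radians(78.7))
E
```

```text
time_s: 3.48
eef_pos: [0.4844, 0.2605, 0.0645]
eef_rot: [0.705, 0.07, 0.703, -0.069]
wrist_force: [-0.5, 0.3, -0.3]
opening: 0.597
t 3.48 tcp [0.4844 0.2605 0.0645] jaw yaw deg 78.72 tilt [0.0032 0.0009] F [-0.5  0.3 -0.3] T [-0.03  0.02  0.01] open 0.597 q6 -1.1
shift cm [ 0.2  -0.08 -0.12] rot [ 0.     0.003 -0.001]
```

```bash
python3 -m creep '0.6 0.2 -0.05 -0.1 0 0.003 -0.001; 0.3 0 0 0 0 0 0; 0.1 0 0 0 0 0 0; 0 0 0 0 0 0 0; 0 0 0 0 0 0 0; 0 0 0 0 0 0 0; 0 0 0 0 0 0 0'; python3 - <<'E'
from h import *
delta([.483,.260,.0625],np.radians(78.7))
E
```

```text
time_s: 4.35
eef_pos: [0.4834, 0.2603, 0.0627]
eef_rot: [0.704, 0.07, 0.704, -0.069]
wrist_force: [0.1, -0.2, 0.4]
opening: 0.15
t 4.35 tcp [0.4834 0.2603 0.0627] jaw yaw deg 78.72 tilt [0.0003 0.0007] F [ 0.1 -0.2  0.4] T [ 0.02  0.01 -0.01] open 0.15 q6 -1.1
shift cm [ 0.02 -0.04 -0.03] rot [ 0.     0.    -0.001]
```

```bash
python3 -m creep '0 -1 0 0 0 0 0; 0 -2 0 0 0 0 0; 0 -3 0 0 0 0 0; 0 -4 0 0 0 0 0; 0 -3 0 0 0 0 0; 0 0 0 0 0 0 0; 0 0 0 0 0 0 0'; python3 - <<'E'
from h import *
delta([.4616,-.136,.19],np.radians(94.6))
p,_=ctrl.camera("scene");cv2.imwrite("pics/i.png",cv2.resize(p[150:310,140:330],(713,600),interpolation=cv2.INTER_CUBIC))
E
```

```text
time_s: 5.22
eef_pos: [0.4822, 0.2598, 0.1974]
eef_rot: [0.703, 0.069, 0.704, -0.07]
wrist_force: [0.4, -0.6, -1.1]
opening: 0.156
t 5.22 tcp [0.4822 0.2598 0.1974] jaw yaw deg 78.71 tilt [-0.0014  0.    ] F [ 0.4 -0.6 -1.1] T [-0.01  0.07  0.05] open 0.156 q6 -1.1
shift cm [  0.74 -39.21   5.73] rot [-0.277 -0.001  0.   ]
```

View pics/i.png

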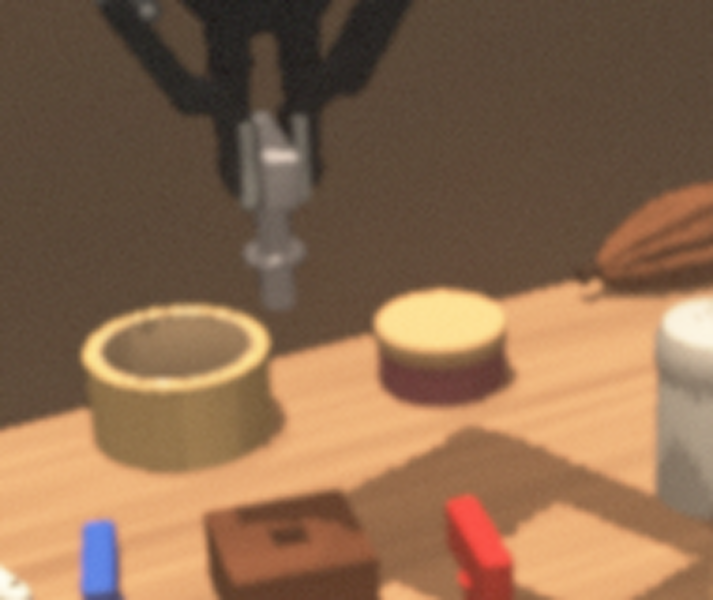

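Key is held upright and clear of the stand, foot at crop (279,308). Next I'll carry it over to the lock.

```bash
python3 -m creep '0 0 -2 0 -0.14 0 0; 0 0 -4 0 -0.14 0 0; 0 0 -5 -0.6 0 0 0; 0 0 -5 -0.9 0 0 0; 0 0 -5 -0.9 0 0 0; 0 0 -5 -0.9 0 0 0; 0 0 -5 -0.9 0 0 0; 0 0 -5 -0.5 0 0 0; 0 0 -2 0 0 0 0; 0 0 0 0 0 0 0'; python3 - <<'E'
from h import *
delta([.4616,-.136,.19],np.radians(94.6))
E
```

```text
time_s: 6.52
eef_pos: [0.4501, -0.1327, 0.1824]
eef_rot: [0.698, -0.031, 0.715, 0.035]
wrist_force: [0.4, 0.5, -1.9]
opening: 0.149
t 6.53 tcp [ 0.4501 -0.1327  0.1824] jaw yaw deg 95.37 tilt [-0.0244  0.0047] F [ 0.4  0.5 -1.9] T [ 0.    0.01 -0.  ] open 0.149 q6 -2.2
shift cm [-0.79 -0.43  1.1 ] rot [ 0.014 -0.024 -0.007]
```

```bash
python3 -m creep '0 -0.3 -0.4 1.1 0.014 -0.024 -0.007; 0 0 0 0 0 0 0; 0 0 0 0 0 0 0'; python3 - <<'E'
from h import *
delta([.4616,-.136,.185],np.radians(94.6))
for c,b in(("scene",(340,150,460,250)),("top",(380,180,480,260))):
    p,d=ctrl.camera(c);x0,y0,x1,y1=b;s=min(800/(x1-x0),600/(y1-y0));cv2.imwrite(f"pics/j_{c}.png",cv2.resize(p[y0:y1,x0:x1],None,fx=s,fy=s,interpolation=cv2.INTER_CUBIC));print(s)
E
```

```text
time_s: 6.9
eef_pos: [0.4615, -0.1332, 0.1837]
eef_rot: [0.706, -0.028, 0.707, 0.029]
wrist_force: [0.2, -0.2, -1.4]
opening: 0.155
t 6.9 tcp [ 0.4615 -0.1332  0.1837] jaw yaw deg 94.64 tilt [-0.0008  0.0018] F [ 0.2 -0.2 -1.4] T [-0.01 -0.03 -0.01] open 0.155 q6 -2.18
shift cm [-0.13 -0.28 -0.01] rot [ 0.001 -0.001 -0.002]
6.0
7.5
```

View pics/j_scene.png

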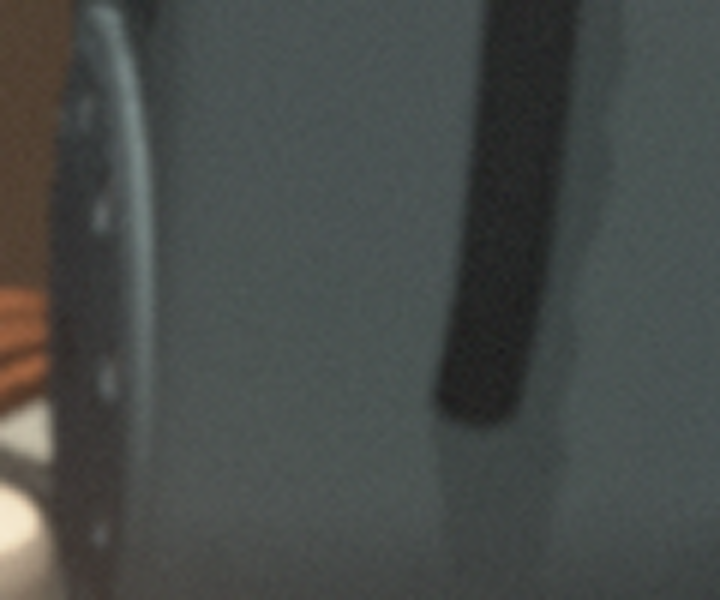

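View pics/j_top.png

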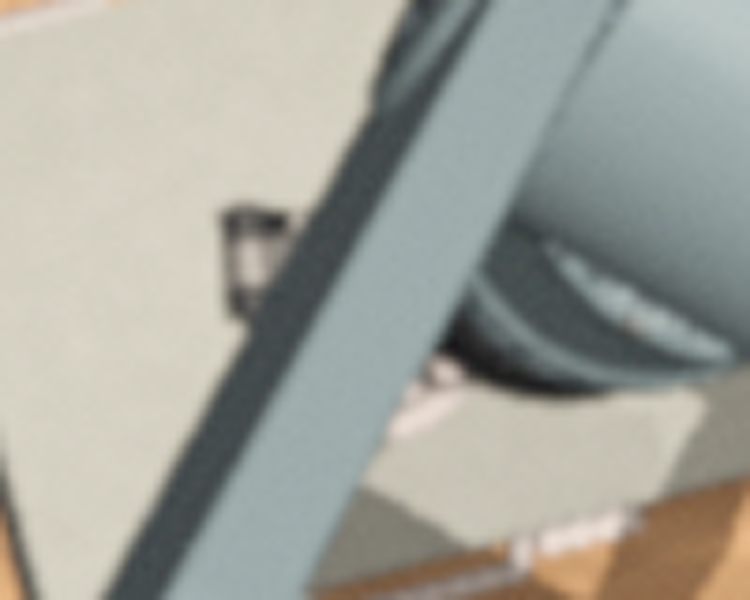

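Both views of the lock are blocked by the arm, so from here I rely on the earlier socket measurement and on force.

```bash
python3 -m creep '0 1.5 -0.3 0 0 0 0; 0 1.5 0 0 0 0 0; 0 1 0 0 0 0 0; 0 0 0 0 0 0 0; 0 0 0 0 0 0 0'; python3 - <<'E'
from h import *
delta([.462,-.1364,.140],np.radians(94.6))
E
```

```text
time_s: 7.62
eef_pos: [0.461, -0.1357, 0.1399]
eef_rot: [0.706, -0.028, 0.707, 0.03]
wrist_force: [-1.2, 0.1, -0.1]
opening: 0.152
t 7.62 tcp [ 0.461  -0.1357  0.1399] jaw yaw deg 94.67 tilt [-0.0023  0.0026] F [-1.2  0.1 -0.1] T [-0.02 -0.02 -0.02] open 0.152 q6 -2.19
shift cm [-0.01 -0.08  0.09] rot [ 0.001 -0.002 -0.003]
```

```bash
python3 -m creep '0 0.6 -0.07 0.1 0 -0.002 -0.003; 0 0.5 0 0 0 0 0; 0 0 0 0 0 0 0; 0 0 0 0 0 0 0'; python3 - <<'E'
from h import *
delta([.462,-.1364,.1217],np.radians(94.6))
E
```

```text
time_s: 8.12
eef_pos: [0.4628, -0.1367, 0.129]
eef_rot: [0.707, -0.029, 0.706, 0.028]
wrist_force: [0.6, -0.4, -1.7]
opening: 0.15
t 8.12 tcp [ 0.4628 -0.1367  0.129 ] jaw yaw deg 94.67 tilt [ 0.0016 -0.0014] F [ 0.6 -0.4 -1.7] T [-0.    0.06 -0.08] open 0.15 q6 -2.19
shift cm [ 0.73  0.04 -0.08] rot [0.001 0.002 0.001]
```

```bash
python3 -m creep '0 0.3 0.03 -0.08 0 0.002 0.001; 0 0.3 0 0 0 0 0; 0 0 0 0 0 0 0; 0 0 0 0 0 0 0'; python3 - <<'E'
from h import *
delta([.462,-.1364,.1217],np.radians(94.6))
E
python3 -m creep '0 0.2 0 0 0 0 0; 0 0 0 0 0 0 0; 0 0 0 0 0 0 0'; python3 - <<'E'
from h import *
delta([.462,-.1364,.1217],np.radians(94.6))
E
```

```text
time_s: 8.62
eef_pos: [0.462, -0.1365, 0.1228]
eef_rot: [0.706, -0.029, 0.707, 0.029]
wrist_force: [0.0, 0.3, -1.5]
opening: 0.147
t 8.62 tcp [ 0.462  -0.1365  0.1228] jaw yaw deg 94.68 tilt [-0.0003 -0.0007] F [ 0.   0.3 -1.5] T [-0.02 -0.02 -0.08] open 0.147 q6 -2.19
shift cm [ 0.11  0.01 -0.  ] rot [ 0.001 -0.     0.001]
time_s: 9.0
eef_pos: [0.4621, -0.1366, 0.1208]
eef_rot: [0.706, -0.029, 0.707, 0.029]
wrist_force: [0.1, -0.0, -1.5]
opening: 0.153
t 9.0 tcp [ 0.4621 -0.1366  0.1208] jaw yaw deg 94.67 tilt [-0.0001 -0.0008] F [ 0.1 -0.  -1.5] T [0.02 0.01 0.02] open 0.153 q6 -2.19
shift cm [-0.09  0.02 -0.01] rot [ 0.001 -0.     0.001]
```

No contact force, and the foot is already about 1 mm below the plug face. I'll keep going gently.

```bash
for i in 1 ; do python3 -m creep '0 0.2 0 0 0 0 0; 0 0 0 0 0 0 0'; python3 -m creep '0 0.2 0 0 0 0 0; 0 0 0 0 0 0 0'; python3 - <<'E'
from h import *
delta([.462,-.1364,.1217],np.radians(94.6))
E
done
```

```text
time_s: 9.25
eef_pos: [0.4621, -0.1366, 0.1187]
eef_rot: [0.707, -0.029, 0.707, 0.029]
wrist_force: [0.1, -0.7, -1.5]
opening: 0.153
time_s: 9.5
eef_pos: [0.4621, -0.1366, 0.1165]
eef_rot: [0.706, -0.029, 0.707, 0.029]
wrist_force: [1.1, -0.7, -1.2]
opening: 0.154
t 9.5 tcp [ 0.4621 -0.1366  0.1165] jaw yaw deg 94.67 tilt [-0.0001 -0.0007] F [ 1.1 -0.7 -1.2] T [0.04 0.03 0.03] open 0.154 q6 -2.19
shift cm [-0.52  0.02 -0.01] rot [ 0.001 -0.     0.001]
```

No spring force 5 mm below the face means the shank is in the socket. I'll continue down to home, where TCP z should be about 0.100.

```bash
python3 -m creep '0 0.3 0 0 0 0 0; 0 0.3 0 0 0 0 0; 0 0 0 0 0 0 0'; python3 -m creep '0 0.3 0 0 0 0 0; 0 0.3 0 0 0 0 0; 0 0 0 0 0 0 0';python3 - <<'E'
from h import *
delta([.462,-.1364,.0997],np.radians(94.6))
E
```

```text
time_s: 9.88
eef_pos: [0.4621, -0.1365, 0.11]
eef_rot: [0.706, -0.029, 0.707, 0.029]
wrist_force: [0.2, 0.1, -1.2]
opening: 0.152
time_s: 10.25
eef_pos: [0.462, -0.1365, 0.1035]
eef_rot: [0.706, -0.029, 0.707, 0.029]
wrist_force: [-0.4, 0.2, -0.0]
opening: 0.153
t 10.25 tcp [ 0.462  -0.1365  0.1035] jaw yaw deg 94.67 tilt [-0.0003 -0.0006] F [-0.4  0.2 -0. ] T [-0.07 -0.01 -0.05] open 0.153 q6 -2.19
shift cm [ 0.38  0.01 -0.  ] rot [ 0.001 -0.     0.001]
```

```bash
python3 -m creep '0 0.2 0 0 0 0 0; 0 0 0 0 0 0 0'; python3 -m creep '0 0.1 0 0 0 0 0; 0 0 0 0 0 0 0';python3 -m creep '0 0.1 0 0 0 0 0; 0 0 0 0 0 0 0';python3 - <<'E'
from h import *
delta([.462,-.1364,.0997],np.radians(94.6))
E
```

```text
time_s: 10.5
eef_pos: [0.4621, -0.1365, 0.1014]
eef_rot: [0.706, -0.029, 0.707, 0.029]
wrist_force: [0.0, -0.9, -1.0]
opening: 0.15
time_s: 10.75
eef_pos: [0.4622, -0.1366, 0.1004]
eef_rot: [0.707, -0.029, 0.707, 0.029]
wrist_force: [-0.1, 0.3, -0.6]
opening: 0.157
time_s: 11.0
eef_pos: [0.4623, -0.1367, 0.0996]
eef_rot: [0.707, -0.029, 0.706, 0.028]
wrist_force: [0.4, -0.1, -0.6]
opening: 0.154
t 11.0 tcp [ 0.4623 -0.1367  0.0996] jaw yaw deg 94.68 tilt [ 0.0003 -0.001 ] F [ 0.4 -0.1 -0.6] T [0.05 0.01 0.  ] open 0.154 q6 -2.19
shift cm [-0.01  0.03 -0.03] rot [0.001 0.    0.001]
```

```bash
python3 -m creep '0 0.1 0 0 0 0 0; 0 0 0 0 0 0 0'; python3 -m creep '0 0.1 0 0 0 0 0; 0 0 0 0 0 0 0';python3 - <<'E'
from h import *
delta([.462,-.1364,.0997],np.radians(94.6))
E
```

```text
time_s: 11.25
eef_pos: [0.4623, -0.1367, 0.099]
eef_rot: [0.707, -0.029, 0.706, 0.029]
wrist_force: [-1.3, 0.5, 2.8]
opening: 0.152
time_s: 11.5
eef_pos: [0.4624, -0.1367, 0.0982]
eef_rot: [0.707, -0.029, 0.706, 0.028]
wrist_force: [-1.7, 1.3, 3.4]
opening: 0.151
t 11.5 tcp [ 0.4624 -0.1367  0.0982] jaw yaw deg 94.68 tilt [ 0.0003 -0.0011] F [-1.7  1.3  3.4] T [0.09 0.25 0.01] open 0.151 q6 -2.19
shift cm [-0.15  0.03 -0.03] rot [0.001 0.    0.001]
```

Contact came at TCP z 0.0993, against 0.0997 predicted for the collar on the face, with only about 4 N. The key is home. I'll back off a touch and start turning clockwise (positive ax), watching side forces.

```bash
python3 -m creep '0 -0.05 0 0 0 0 0; 0 0 0 0 0 0 0';python3 -m creep '0 0 0 0 0.1 0 0; 0 0 0 0 0.1 0 0; 0 0 0 0 0 0 0';python3 - <<'E'
from h import *
delta([.462,-.1366,.099],np.radians(94.6-12))
E
```

```text
time_s: 11.75
eef_pos: [0.4624, -0.1367, 0.0988]
eef_rot: [0.707, -0.029, 0.706, 0.029]
wrist_force: [-2.5, 1.1, 2.4]
opening: 0.154
time_s: 12.12
eef_pos: [0.4619, -0.1362, 0.0985]
eef_rot: [0.705, 0.043, 0.706, -0.043]
wrist_force: [-0.8, 1.9, 3.5]
opening: 0.151
t 12.12 tcp [ 0.4619 -0.1362  0.0985] jaw yaw deg 82.97 tilt [-0.0008 -0.0001] F [-0.8  1.9  3.5] T [ 0.06  0.3  -0.03] open 0.151 q6 -1.98
shift cm [-0.05 -0.04  0.01] rot [ 0.006 -0.001  0.   ]
```

```bash
python3 -m creep '0 -0.03 0 0 0.1 0 0; 0 0 0 0 0.1 0 0; 0 0 0 0 0 0 0';python3 -m creep '0 0 0 0 0.1 0 0; 0 0 0 0 0.1 0 0; 0 0 0 0 0 0 0';python3 - <<'E'
from h import *
delta([.462,-.1366,.099],np.radians(94.6-69))
E
```

```text
time_s: 12.5
eef_pos: [0.4619, -0.1359, 0.0988]
eef_rot: [0.698, 0.113, 0.698, -0.113]
wrist_force: [-2.1, 1.3, 3.1]
opening: 0.152
time_s: 12.88
eef_pos: [0.462, -0.1357, 0.0988]
eef_rot: [0.683, 0.18, 0.684, -0.18]
wrist_force: [-1.8, 1.3, 3.1]
opening: 0.153
t 12.88 tcp [ 0.462  -0.1357  0.0988] jaw yaw deg 60.49 tilt [-0.0008  0.0008] F [-1.8  1.3  3.1] T [ 0.15  0.39 -0.03] open 0.153 q6 -1.59
shift cm [-0.02 -0.08  0.05] rot [ 0.609 -0.001 -0.   ]
```

```bash
python3 -m creep '0 0 -0.04 0.02 0.1 0 0; 0 0 0 0 0.1 0 0; 0 0 0 0 0 0 0';python3 -m creep '0 0 -0.02 0.02 0.1 0 0; 0 0 0 0 0.1 0 0; 0 0 0 0 0 0 0';python3 - <<'E'
from h import *
delta([.462,-.1366,.099],np.radians(94.6-69))
E
```

```text
time_s: 13.25
eef_pos: [0.4621, -0.1354, 0.0987]
eef_rot: [0.663, 0.246, 0.664, -0.244]
wrist_force: [-1.8, 1.4, 2.9]
opening: 0.157
time_s: 13.62
eef_pos: [0.4622, -0.1352, 0.0987]
eef_rot: [0.636, 0.308, 0.637, -0.306]
wrist_force: [-1.6, 0.7, 3.5]
opening: 0.154
t 13.62 tcp [ 0.4622 -0.1352  0.0987] jaw yaw deg 38.53 tilt [-0.0002  0.003 ] F [-1.6  0.7  3.5] T [ 0.21  0.29 -0.  ] open 0.154 q6 -1.21
shift cm [-0.03 -0.1   0.09] rot [ 0.226 -0.003 -0.001]
```

```bash
python3 -m creep '0 0 -0.06 0.05 0.1 0 0; 0 0 0 0 0.1 0 0; 0 0 0 0 0.05 -0.003 0; 0 0 0 0 0 0 0; 0 0 0 0 0 0 0';python3 - <<'E'
from h import *
delta([.462,-.1366,.099],np.radians(94.6-69))
E
```

```text
time_s: 14.25
eef_pos: [0.4624, -0.135, 0.0987]
eef_rot: [0.597, 0.381, 0.597, -0.378]
wrist_force: [-0.5, 2.6, 2.2]
opening: 0.155
t 14.25 tcp [ 0.4624 -0.135   0.0987] jaw yaw deg 25.09 tilt [0.002  0.0023] F [-0.5  2.6  2.2] T [ 0.23  0.26 -0.02] open 0.155 q6 -0.97
shift cm [-0.03 -0.11  0.13] rot [-0.009 -0.001 -0.003]
```

```bash
python3 -m creep '0.1 0 0 0 0 0 0; 0.2 0 0 0 0 0 0; 0.4 0 0 0 0 0 0; 0.5 0 0 0 0 0 0; 0.5 0 0 0 0 0 0; 0.5 0 0 0 0 0 0';python3 - <<'E'
from h import *
delta([.462,-.1366,.099],np.radians(94.6-69))
E
```

```text
time_s: 15.0
eef_pos: [0.4627, -0.1358, 0.0983]
eef_rot: [0.598, 0.379, 0.597, -0.378]
wrist_force: [0.1, -0.1, 0.5]
opening: 0.501
t 15.0 tcp [ 0.4627 -0.1358  0.0983] jaw yaw deg 25.26 tilt [0.0028 0.0011] F [ 0.1 -0.1  0.5] T [ 0.01 -0.01  0.01] open 0.501 q6 -0.98
shift cm [-0.07 -0.1   0.04] rot [-0.006  0.    -0.003]
```

```bash
python3 -m creep '0.5 -0.5 0 0 0 0 0; 0.5 -2 0 0 0 0 0; 0.5 -4 0 0 0 0 0; 0.5 -5 0 0 0 0 0; 0.5 -4 0 0 0 0 0; 0.5 0 0 0 0 0 0';python3 - <<'E'
from h import *
delta([.40,.25,.24],np.radians(94.6-69))
E
```

```text
time_s: 15.75
eef_pos: [0.462, -0.1358, 0.2594]
eef_rot: [0.598, 0.379, 0.597, -0.378]
wrist_force: [-0.9, 0.2, 0.2]
opening: 0.499
t 15.75 tcp [ 0.462  -0.1358  0.2594] jaw yaw deg 25.27 tilt [0.0028 0.0011] F [-0.9  0.2  0.2] T [ 0.01 -0.01  0.01] open 0.499 q6 -0.98
shift cm [  1.97  10.86 -37.54] rot [-0.006  0.    -0.003]
```

```bash
python3 -m creep '0.5 0 0.8 -3 0 0 0; 0.5 0 1.4 -4.8 0 0 0; 0.5 0 1.4 -4.8 0 0 0; 0.5 0 1.4 -4.8 0 0 0; 0.5 0 1.4 -4.8 0 0 0; 0.5 0 1.4 -4.8 0 0 0; 0.5 0 1.4 -4.8 0 0 0; 0.5 0 1 -3 0 0 0; 0.5 0 0 0 0 0 0';python3 - <<'E'
from h import *
delta([.40,.25,.24],np.radians(94.6-69))
for c,b in(("scene",(330,160,470,265)),("top",(380,180,480,255))):
    p,d=ctrl.camera(c);x0,y0,x1,y1=b;s=min(800/(x1-x0),600/(y1-y0));cv2.imwrite(f"pics/k_{c}.png",cv2.resize(p[y0:y1,x0:x1],None,fx=s,fy=s,interpolation=cv2.INTER_CUBIC));print(s); cv2.imwrite(f"pics/k_{c}_full.png",p)
E
```

```text
time_s: 16.88
eef_pos: [0.3997, 0.2326, 0.2522]
eef_rot: [0.595, 0.378, 0.599, -0.38]
wrist_force: [0.3, -0.5, -0.2]
opening: 0.499
t 16.88 tcp [0.3997 0.2326 0.2522] jaw yaw deg 25.12 tilt [-0.0068  0.0009] F [ 0.3 -0.5 -0.2] T [ 0.02 -0.05 -0.01] open 0.499 q6 -0.17
shift cm [ 1.22  0.78 -1.56] rot [-0.008 -0.004  0.006]
5.714285714285714
8.0
```

View pics/k_scene.png

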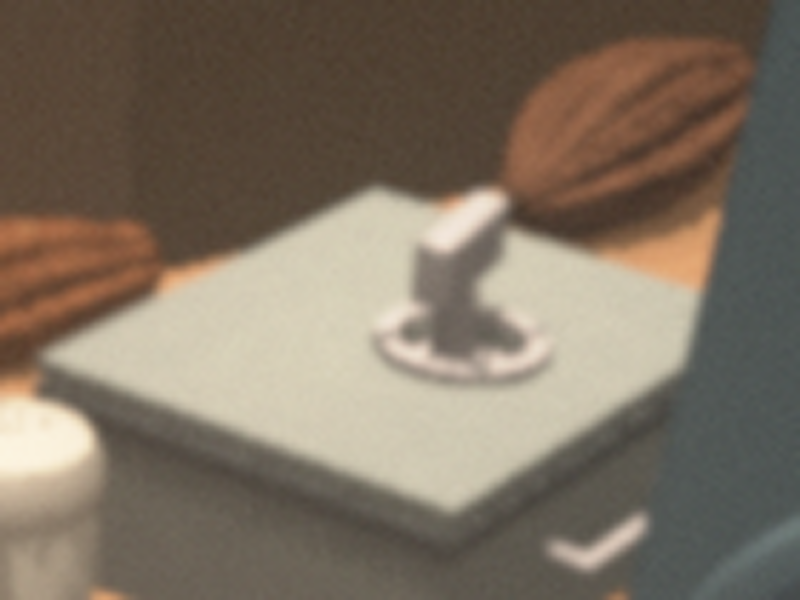

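View pics/k_top.png

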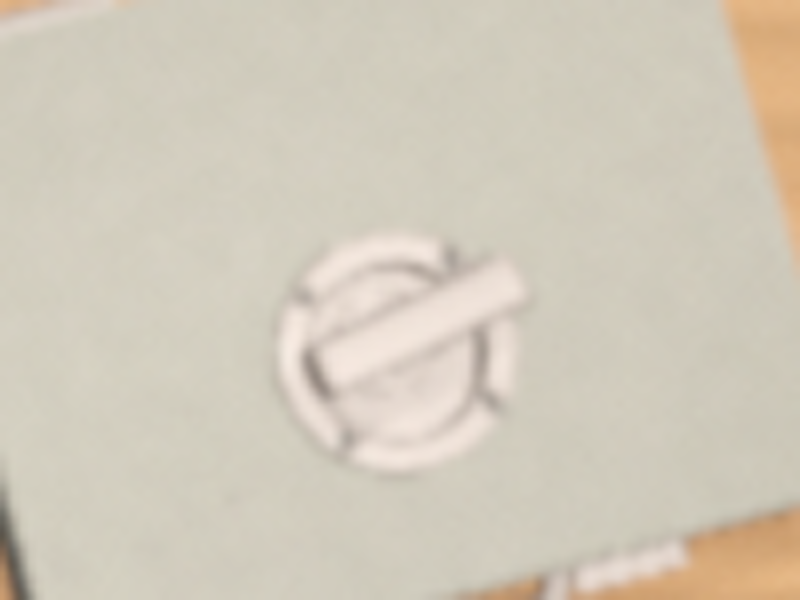

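View pics/k_scene_full.png

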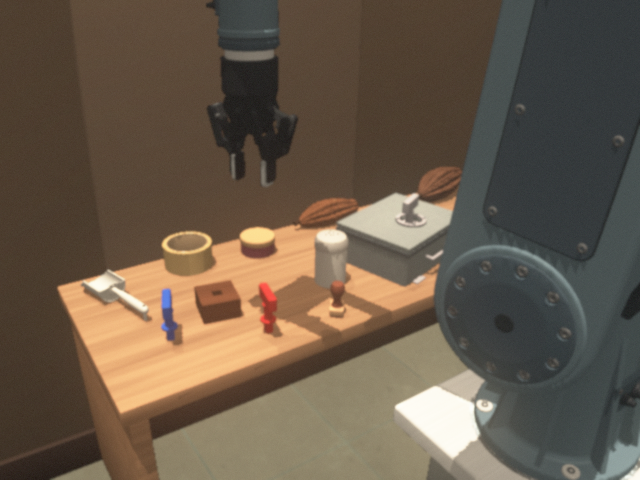

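```bash
python3 - <<'E'
from h import *
p,d=ctrl.camera("top"); c=ctrl.calibration("top");R=np.array(c["R"]);t=np.array(c["t"])
for x,y in((340,360),(425,320),(505,285),(150,150)):
    u,v=x/8-.5+380,y/8-.5+180;o,r=ray("top",[[u,v]]);z=np.median(d[int(round(v))-1:int(round(v))+2,int(round(u))-1:int(round(u))+2]);print(np.round(o+r[0]*z,4))
g=cv2.imread("pics/k_top.png")
W=atz("top",np.array([[310,348],[332,392],[533,300],[512,250]])/8-.44+[380,180],.128);print(W.mean(0),"ring",atz("top",np.array([[397,352]])/8-.44+[380,180],.086))
E
```

```text
[ 0.4525 -0.1164  0.1277]
[ 0.4623 -0.1367  0.1264]
[ 0.4708 -0.1553  0.1276]
[ 0.5082 -0.0773  0.0809]
[ 0.46146756 -0.13571542  0.128     ] ring [[ 0.45809222 -0.13758169  0.086     ]]
```

Depth puts the bar top at 0.127 m at both ends, so it is level, with the foot about 35 mm below the rim and about 4 mm off the axis. Everything checks, so I'm handing in.

```bash
python3 - <<'E'
from bench import ctrl
print(ctrl.hand_in(),ctrl.get_obs()["time_s"])
E
```

```text
the job is handed in; nothing more can be done
the job is handed in; nothing more can be done
```

I lifted the grey steel key out of its stand and seated it in the socket at the position I had measured from above. It went in on the first try, with no searching needed. I then turned it about 70° clockwise, let go, moved the arm clear and handed the job in at about 17 s of the 72 s. The hand-in gave no verdict.

- **Key home:** contact came at a tool height of 0.0993 m, against the 0.0997 m I had predicted for the collar resting on the plug. The wrist force stayed under about 5 N throughout.
- **Plug angle:** I estimate about 1.3–1.4 rad (unlocked from 1.1). It started at about 0.18, and the bar's direction in the last top view matches the gripper's final direction, so the key did not slip. I could not read the plug's angle directly.
- **Key standing:** depth puts the top of the bar at about 0.127 m at both ends, so it is level. The foot is about 35 mm below the rim and about 4 mm off the opening's axis.
- **Other objects:** the shaker, the stamp and the blue and red keys were all standing as before, with the robot well clear.

**Checks that disagreed or were blocked:** the scene camera and the top camera disagreed by about 2 px on the key's position before the grasp. I used the top camera. The arm hid the lock from both cameras during insertion, so that part relied on the earlier measurement and on force.

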